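# Raise the sensor head to the green notch and load the sample carrier

## Robot

A 7-joint arm with a two-finger parallel gripper is mounted at the origin on a cart in front of the work surface, level with it; the furniture and walls round the work are solid. World frame = base frame: x ahead of the robot, y to its left, z up, the work surface at z = 0. Lengths are in mm, angles in rad, forces in N, time in s.
With the tool pointing down it reaches from about 400 to 750 mm from the base axis. Payload 19.5 kg.
Tool frame: the origin (TCP) lies at the very end of the fingers, on their centre line; the grasp point (between the pads) lies behind it (env.hold_point_z is the z of the grasp point in the tool frame, in mm); z points along the fingers, y is the direction in which the jaws open and shut (so a half turn about z gives the same grasp; the last joint's range is limited). The gripper opens to 85 mm and grips with 20 to 120 N. Pads are 22 mm wide; open, the fingers measure 114 mm over their backs; the gripper's body (76 mm by 85 mm) begins 54 mm behind the grasp point. The pads swing forward as they close: fully open they stand 13 mm farther back than shut.
Start: joints at [-1.22, 0.707, -0.028, 1.485, 0.022, 0.951, -0.075], TCP at [220.082, 531.186, 231.268] pointing down, gripper open.
Joint ranges: [-2.71, 2.71], [-0.32, 2.16], [-1.57, 1.52], [0, 2.45], [-1.46, 4.6], [0, 2.02], [-2.83, 2.83]. Speed limits (rad/s): [1.89, 1.89, 2.57, 2.57, 3.01, 3.01, 3.01].

## Interface

Orientations are given as [roll, pitch, yaw] about the fixed x, y, z axes, in that order (R = Rz(yaw) Ry(pitch) Rx(roll)).
In Python, from workcell import env, vision gives the robot as it stands.
- The arm moves only by the shell command python3 -m jog 'ROWS' [FORCE]. ROWS is JSON, a list that holds one entry, the list of rows, each a list of 7 numbers: the shift along the tool's x, y, z in mm, then the turn, a rotation vector about the tool's x, y, z in rad, then the finger opening in mm, from 0 to 85.4. In form: [[[x, y, z, rx, ry, rz, claw], ...]]. A call has 1 to 8 rows; each row shifts and turns the pose as measured when the row begins, along the tool's axes as they then stand; what a row does not reach is not made up. A row lasts 1/8 s, in which the tool goes at most 62.5 mm and 10.7 degrees, less where a joint would pass 70% of its speed; a pose out of reach is approached as far as the arm can. A call with a gripper value outside its range is refused whole. The fingers move at their own pace and stop on an object; FORCE is the grip in N (left out, the last holds). Time passes only in rows, so rows that do not move let the fingers close. It gives the time, the measured TCP pose, the force and the opening at its end, in the units of the state.
- env.state(): the state, without advancing time (a new reading comes with each control period).
- vision.snapshot(name): name is "scene" or "top"; returns a dict with "frame" (480x640x3 uint8, red, green, blue), "fovy" (degrees; the focal length in pixels is half the picture's height over the tangent of half this angle, whatever the lens; pixels are square), "cx", "cy" (the principal point, pixels), "k1" (the pictures are not rectified: a ray, as slopes to the right and down, at radius r is drawn at 1 + k1 r^2 times it, then the intrinsics apply), "xyz" and "rotation" of the camera in the world. Camera axes: x right, y up, looking along -z (the intrinsics and any distortion apply to the point x, -y, -z); pixel columns grow to the right and rows downward; lengths in mm; the calibration is good to about 2 mm. A picture is of the moment at which its call begins. There is no depth.
- env.close_job(): hands the job in, once; it reports no verdict.
The state is a dict: "clock": time; "q": joint angles; "joint_velocities": joint speeds; "joint_efforts": joint torques, N m; "tool_pos": TCP position; "orientation": TCP orientation; "force": force on the tool from outside, world axes, zero at the start; "ft_torque": the same for the moment, N m; "opening": finger opening in mm.
Only numpy, scipy, OpenCV 4.12 (cv2) and the standard library are available. Lean on these libraries where they do the work, as an engineer would, in place of code of your own. Each camera call takes 0.05 s, during which the arm holds its last target.

## Task

Lift the white sensor head by its black handle until its orange pawl catches on the green tooth of the column, and leave it hanging there by the pawl, no higher and no lower. Then slide the blue carrier with the sample cup, tongue first and staying upright, between the guide rails beneath the head until it is fully home against the stop, and let go. Leave the loose vials and the tape roll where they are.

Things in the scene. Friction and masses are not known exactly. Their poses are not given: they have to be found in the camera images.
- stand: Fixed stand, 150 mm wide, 251 mm high. Origin on the worktop amid the nest; x points from the open mouth to the column at the back, y to the toothed side, z up. Aluminium column 30 x 30 mm centred at x = +80 mm. Two grey guide rails, 18 mm high, 95 mm apart, run on the bare worktop from x = -65 to +45 mm; flared ends widen the mouth to about 120 mm at x = -93 mm.
- nest_stop (a point): Middle of the stop at the closed end of the nest, 8 mm above the worktop, x = +45 mm on the stand. Two dark corner keys (x 27 to 45 mm, 14 mm high) beside it leave a 57 mm wide gap for the carrier's tongue.
- green_tooth (a point): Middle of the flat top of the green tooth. A steel strip on the column's +y side has three saw teeth, 30 mm apart and 10 mm deep; the middle one is green, the others are steel. The strip is clamped at a different height each time: this point is 100 to 116 mm above the worktop (stand x = 80, y = 20 mm). Its axes are the stand's.
- pawl_seat (a point): Point on the head level with the underside of the caught pawl's tip, stand x = 80, y = 20 mm, 42 mm + head height above the worktop. When the pawl hangs on the green tooth this point and green_tooth coincide.
- sensor_head (a joint): Height of the sensor head in m, up positive, 0 = parked on its bottom stop (start), travel to 0.125. 0.5 kg, falls unless its pawl rests on a tooth. On the way up the pawl rides over a steel tooth first, then the green one. It snaps in when lifted some 5 mm past the resting height; then let the head down onto the tooth. It cannot come down past a caught tooth unless the pawl is swung out.
- pawl (a joint): Orange pawl hinged on the head beside the column, rad: 0 = swung in against the column (caught), positive = swung out (up to about 0.3 as it rides over a tooth); a weak spring presses it in.
- head_grip (a point): Centre of the black upright handle fin on top of the white head (axes as the stand's): 44 mm along x, 16 mm thick along y, rising 41 mm above the head's flat top, which lies 20 mm below this point. On the stand it is at x = -40 mm, y = 0, z = 102 mm + head height.
- head_lens (a point): Middle of the underside of the black lens ring, the head's lowest point, 35 mm + head height above the worktop (93 to 109 mm on the green tooth), at x = y = 0 on the stand. The white head is 90 mm wide, from x = -70 to +50 mm, 42 mm high.
- carrier: Loose blue carrier, 200 mm long, 0.2-0.4 kg. Origin under its plate at the worktop; x points to the tongue, z up. Plate 10 mm thick, x -45 to +25 mm, 90 mm wide; tongue 50 mm wide, x 25 to 45 mm; neck 36 mm wide back to x = -155 mm. A white lidded cup, clipped fast to it at x = -8 mm, is 64 mm in diameter, top 86 mm above the worktop. Fully home, its origin and axes match the stand's.
- carrier_grip (a point): Centre of the black upright grip fin on the carrier's neck (axes as the carrier's), at x = -135 mm, 32.5 mm above the worktop: 40 mm along x, 14 mm thick along y, from 10 to 55 mm above the worktop.
- vial_pink: Loose white bottle with pink cap, 33 mm in diameter, 70 mm high; bystander. Origin under its centre.
- vial_blue: Loose brown bottle with blue cap, 33 mm in diameter, 70 mm high; bystander. Origin under its centre.
- tape: Loose roll of tan tape lying flat, 96 mm in diameter, 25 mm high; bystander. Origin under its centre.

How it is judged (in metres and radians):
On the way, in this order (a step that is already met when the one before it is completed fails the run):
1. the sensor head hangs on the green tooth by its pawl, let go by the robot (z of pawl_seat in the frame of green_tooth between -0.003 and 0.003 m and value of joint pawl below 0.12 rad and velocity of joint sensor_head between -0.01 and 0.01 m/s and contact force between each of the arm, the fingers and sensor_head below 0.3 N), for 0.2 s.
2. the carrier is fully home in the nest beneath the head (x of carrier in the frame of stand between -0.006 and 0.004 m and y of carrier in the frame of stand between -0.005 and 0.005 m), for 0.2 s.
At the end, for the whole second after the job is handed in: The sensor head hangs on the green tooth (pawl seat within 3 mm of the tooth's top in height, pawl swung in to under 0.12 rad) and the carrier lies flat and at rest in the nest, within 6 mm of its stop, within 5 mm of the middle and within 0.08 rad of the stand's direction (all of step 2 and z of pawl_seat in the frame of green_tooth between -0.003 and 0.003 m and value of joint pawl below 0.12 rad and height (world z) of carrier below 0.004 m and angle between carrier's own z axis and vertical below 0.05 rad and angle between the x axis of carrier and the x axis of stand, either way round below 0.08 rad and linear speed of carrier below 0.02 m/s); the robot touches nothing.
It fails at once if the carrier with the sample is tipped by more than 0.4 rad (angle between carrier's own z axis and vertical above 0.4 rad).
It fails at once if a loose vial or the tape roll is moved by more than 30 mm (distance of any of vial_pink, vial_blue, tape from where it was at the start of the episode above 0.03 m).
It also fails if it takes over 61 s, if anything falls off the work surface, if the arm or the gripper's body presses on something with over 40 N, if the wrist force passes 120 N, or if a joint passes its speed limit or range.

## Working session

There is one attempt and no reset: what is moved stays moved. The work goes in short steps, Python scripts to look and compute and a shell command to move; the robot and the scene stay as the last step left them, time stands still between calls to the robot, and variables do not carry over. Pictures are saved under pics/ and viewed, and the job is handed in when it is done.

```bash
mkdir -p pics; ls
python3 - <<'E'
from workcell import env, vision
import cv2
s=env.state(); print(s); print(env.hold_point_z)
for n in("scene","top"):
    d=vision.snapshot(n); cv2.imwrite(f"pics/{n}0.png",d["frame"][:,:,::-1]); d.pop("frame"); print(n,d)
E
```

```text
pics
{'clock': 0.0, 'q': array([-1.21973211,  0.7071004 , -0.02760192,  1.48498469,  0.02200087,
        0.95088215, -0.07547411]), 'joint_velocities': array([ 0.00016364,  0.00070876,  0.00032151, -0.00143237, -0.00039589,
        0.00028069,  0.00108325]), 'joint_efforts': array([ 1.85333633e-04, -8.83210802e+01,  1.23476151e+00, -2.36158437e+01,
        1.69416005e-02,  6.61369049e-03,  3.12302734e-05]), 'tool_pos': array([219.98802698, 530.97931181, 230.83245659]), 'orientation': array([-3.14052151e+00,  4.40534145e-05,  2.74884323e+00]), 'force': array([ 0.64600204, -0.57296018,  0.88851902]), 'ft_torque': array([-0.03708871, -0.08532914,  0.05478731]), 'opening': 85.04113992624396}
-18.700000000000003
scene {'fovy': 53.19906814543619, 'cx': 316.30561122829374, 'cy': 238.7647717144645, 'k1': -0.12034813061933992, 'xyz': array([ 105.61012328, -704.97574335,  673.68764439]), 'rotation': array([ 0.95092155, -0.02363564, -0.64324178])}
top {'fovy': 45.13258815870105, 'cx': 318.400958659877, 'cy': 233.92260001294113, 'k1': -0.12681035252373576, 'xyz': array([ 424.94799548,  -87.02029646, 1452.445825  ]), 'rotation': array([ 0.11018828, -0.01498352, -1.56081802])}
```

View pics/scene0.png

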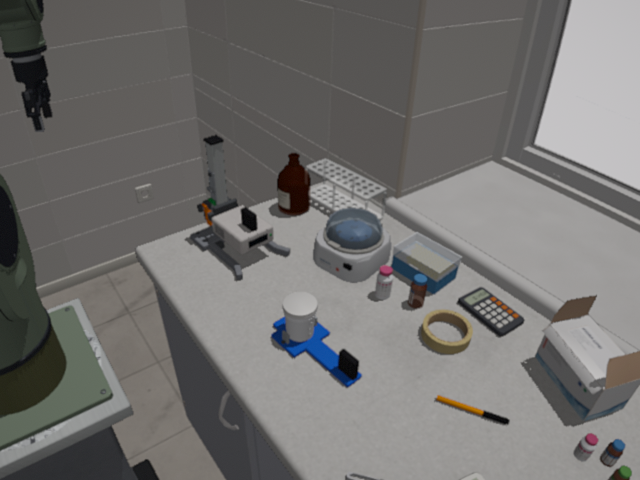

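View pics/top0.png

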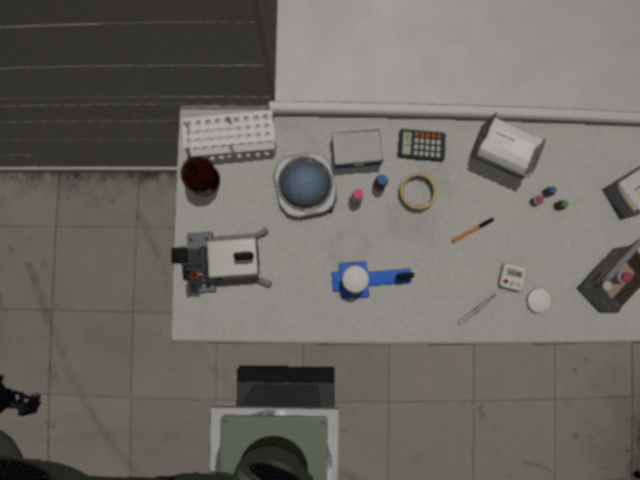

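```bash
cat > h.py <<'E'
from workcell import env, vision
import numpy as np, cv2
from scipy.spatial.transform import Rotation as R
def cam(d):
    f=240/np.tan(np.radians(d["fovy"]/2)); K=np.array([[f,0,d["cx"]],[0,f,d["cy"]],[0,0,1]])
    return K,np.array([d["k1"],0,0,0,0]),R.from_euler("xyz",d["rotation"]).as_matrix(),np.array(d["xyz"])
def ray(d,uv):
    K,D,Rm,c=cam(d); p=cv2.undistortPoints(np.array(uv,float).reshape(-1,1,2),K,D).reshape(-1,2)
    v=np.c_[p[:,0],-p[:,1],-np.ones(len(p))]@Rm.T
    return c,v
def plane(d,uv,z):
    c,v=ray(d,uv); return c+v*((z-c[2])/v[:,2])[:,None]
def proj(d,P):
    K,D,Rm,c=cam(d); q=(np.array(P,float).reshape(-1,3)-c)@Rm; q=q*[1,-1,-1]
    return cv2.projectPoints(q,np.zeros(3),np.zeros(3),K,D)[0].reshape(-1,2)
def tri(d1,u1,d2,u2):
    A=np.zeros((3,3));b=np.zeros(3)
    for d,u in((d1,u1),(d2,u2)):
        c,v=ray(d,[u]);v=v[0]/np.linalg.norm(v[0]);M=np.eye(3)-np.outer(v,v);A+=M;b+=M@c
    return np.linalg.solve(A,b)
def crop(d,name,x0,y0,x1,y1,k):
    cv2.imwrite(f"pics/{name}.png",cv2.resize(d["frame"][y0:y1,x0:x1,::-1],None,fx=k,fy=k,interpolation=cv2.INTER_CUBIC))
E
python3 - <<'E'
from h import *
t=vision.snapshot("top"); s=vision.snapshot("scene")
crop(t,"t_stand",165,210,285,300,6)
crop(t,"t_car",320,245,420,315,8)
crop(s,"s_stand",180,125,300,285,5)
crop(s,"s_car",260,280,370,390,7 if 0 else 5)
h=cv2.cvtColor(t["frame"],cv2.COLOR_RGB2HSV)
m=cv2.inRange(h,(105,150,60),(125,255,255)); m[:240]=0
ys,xs=np.nonzero(m); print(xs.min(),xs.max(),ys.min(),ys.max(),len(xs))
P=plane(t,np.c_[xs,ys],10); print(cv2.minAreaRect(P[:,:2].astype(np.float32)), P.min(0),P.max(0))
E
```

```text
333 409 263 297 727
((473.55413818359375, -240.37759399414062), (83.29174041748047, 192.59239196777344), 4.263379096984863) [ 427.52028023 -335.43458191   10.        ] [ 512.81036597 -144.47755857   10.        ]
```

View pics/t_stand.png

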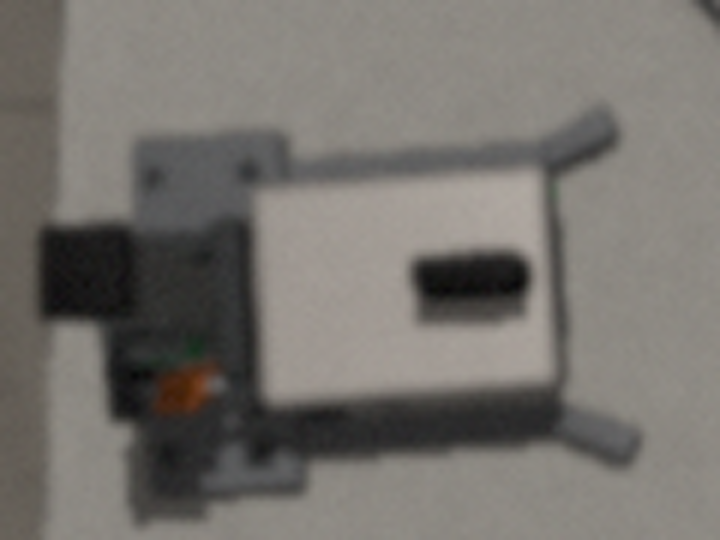

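View pics/t_car.png

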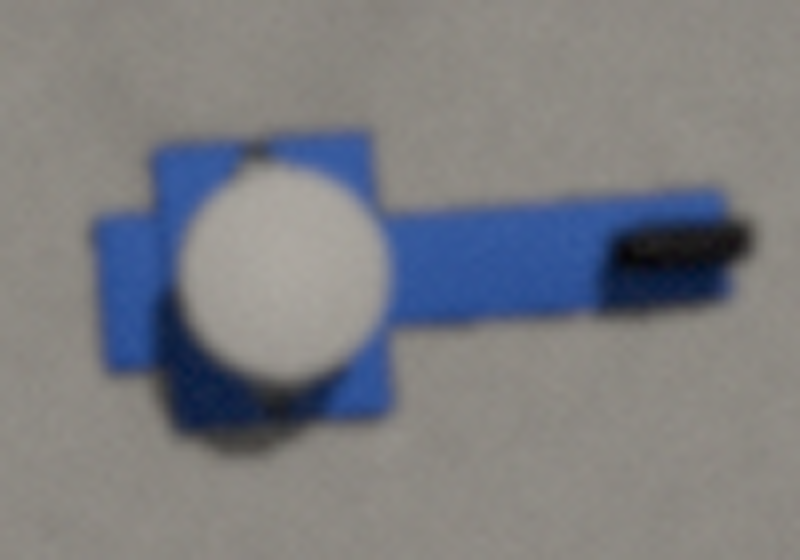

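View pics/s_stand.png

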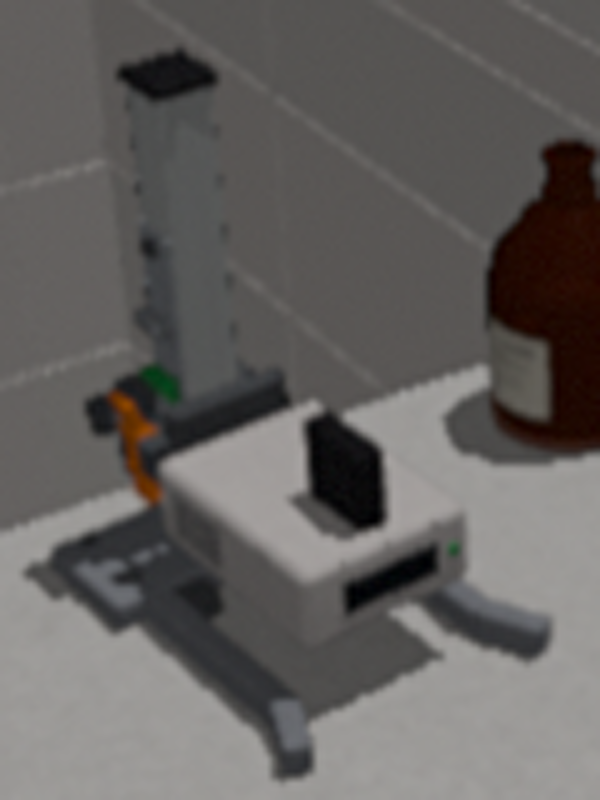

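View pics/s_car.png

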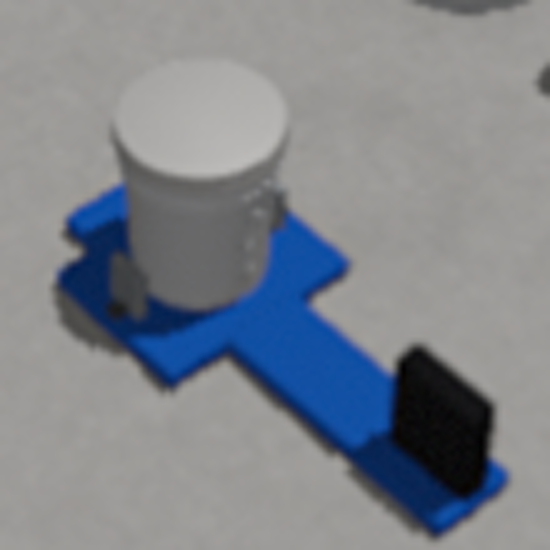

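```bash
cat > meas.py <<'E'
from h import *
def fit(model,world):
    m=np.array(model,float);w=np.array(world,float)[:,:2];mc=m.mean(0);wc=w.mean(0)
    a=m-mc;b=w-wc
    th=np.arctan2((a[:,0]*b[:,1]-a[:,1]*b[:,0]).sum(),(a*b).sum())
    Rm=np.array([[np.cos(th),-np.sin(th)],[np.sin(th),np.cos(th)]]);o=wc-Rm@mc
    return th,o,(w-(m@Rm.T+o))
E
python3 - <<'E'
from meas import *
t=vision.snapshot("top"); s=vision.snapshot("scene")
def up(pts,x0,y0,k): return [((u+.5)/k-.5+x0,(v+.5)/k-.5+y0) for u,v in pts]
# stand head top corners: column side +y side is image-down (stand x left, y?) 
# stand x -> image left (world +y); stand y = 90deg ccw -> world -x -> image down
c=up([(252,183),(547,163),(560,387),(262,410)],165,210,6)
W=plane(t,c,82); print(W)
th,o,r=fit([(50,-45),(-70,-45),(-70,45),(50,45)],W); print("head fit",th,o,r)
f=up([(413,277),(528,277)],165,210,6)  # fin
print("fin top",plane(t,f,123))
cc=np.array([np.cos(th),np.sin(th)]); print("pred fin",o-40*cc)
# column cap top z=251
cp=up([(88,272)],165,210,6); W2=plane(t,cp,251); print("col",W2,"pred",o+80*cc)
# scene check of head corner (near-left) px
sc=up([(162,465),(318,403),(465,505),(300,582)],180,125,5)
W3=plane(s,sc,82); print("scene head",W3)
print(fit([(50,45),(50,-45),(-70,-45),(-70,45)],W3))
print("tooth scene ray at stand y=20 point x~80")
for name,px in (("tooth",(160,372)),):
    p=up([px],180,125,5); C,v=ray(s,p); 
    for z in (95,100,105,110,116,120): print(z,plane(s,p,z)[0])
print("tooth xy pred",o+80*cc+20*np.array([-cc[1],cc[0]]))
# carrier
ct=up([(152,147),(372,130),(395,413),(176,432)],320,245,8)
Wc=plane(t,ct,10); print("car",fit([(25,-45),(-45,-45),(-45,45),(25,45)],Wc))
tg=up([(93,222),(103,375),(722,190),(732,297)],320,245,8)
Wt=plane(t,tg,10); print("car2",fit([(45,-25),(45,25),(-155,-18),(-155,18)],Wt))
sc=up([(352,265),(172,375)],260,280,5); print("scene car plate rear corners",plane(s,sc,10))
cup=up([(285,272)],320,245,8); print("cup",plane(t,cup,86))
E
```

```text
[[558.86460043 161.00403363  82.        ]
 [568.25660408  43.38961582  82.        ]
 [479.33717036  36.38817799  82.        ]
 [468.67868372 154.39086113  82.        ]]
head fit 1.6524142211177653 [517.96899156 108.75988323] [[ 0.12177442 -1.25813389]
 [-0.26949894  0.72798129]
 [ 0.51146707  1.06400123]
 [-0.36374255 -0.53384862]]
fin top [[519.26872127  90.20127611 123.        ]
 [519.81540224  45.86459068 123.        ]]
pred fin [521.2300839  68.8930389]
col [[510.45790858 187.15564816 251.        ]] pred [511.44680688 188.49357189]
scene head [[470.27124248 151.14137923  82.        ]
 [554.71007199 157.29759116  82.        ]
 [565.10884351  45.40154107  82.        ]
 [476.89729089  36.26734439  82.        ]]
(np.float64(1.65060399031809), array([515.9496325 , 107.49513455]), array([[ 3.16452616, -2.60707453],
       [-2.11017958, -3.62593001],
       [-1.2781646 ,  4.09606691],
       [ 0.22381803,  2.13693763]]))
tooth scene ray at stand y=20 point x~80
95 [497.81521887 205.1864496   95.        ]
100 [494.42647281 197.32243002 100.        ]
105 [491.03772674 189.45841045 105.        ]
110 [487.64898068 181.59439087 110.        ]
116 [483.5824854  172.15756738 116.        ]
120 [480.87148855 165.86635171 120.        ]
tooth xy pred [491.51338472 186.86302572]
car (np.float64(1.659394360973737), array([ 470.2030953, -186.6053197]), array([[-0.49493317, -0.49018406],
       [-0.65803655,  0.27246685],
       [ 0.70878132,  0.82508105],
       [ 0.4441884 , -0.60736384]]))
car2 (np.float64(1.6654522210479175), array([ 469.12886446, -185.60267339]), array([[-1.07896178, -1.49436867],
       [ 1.10217643, -0.26421408],
       [-1.16865466,  0.68133214],
       [ 1.14544001,  1.0772506 ]]))
scene car plate rear corners [[ 515.06265836 -227.83413839   10.        ]
 [ 429.44082367 -232.59388479   10.        ]]
cup [[ 471.10419531 -194.08080298   86.        ]]
```

```bash
cat > to.py <<'E'
from h import *
import sys
# usage: to.py x y z yaw : remaining tool-frame move
def rep(x,y,z,yaw):
    s=env.state(); Rm=R.from_euler("xyz",s["orientation"]).as_matrix()
    d=Rm.T@(np.array([x,y,z])-s["tool_pos"])
    T=R.from_euler("xyz",[np.pi,0,yaw]).as_matrix()
    rv=R.from_matrix(Rm.T@T).as_rotvec()
    print("clk",round(s["clock"],2),"pos",s["tool_pos"].round(1),"yaw",s["orientation"].round(3),"F",s["force"].round(1),"open",round(s["opening"],1))
    print("tool shift",d.round(1),"rotvec",rv.round(3))
if __name__=="__main__": rep(*map(float,sys.argv[1:5]))
E
python3 -m jog '[[[0,0,-60,0,0,0,85],[0,0,-60,0,0,0,85],[-30,0,0,0,0,0.055,85],[-58,-3,0,0,0,0.107,85],[-58,-6,0,0,0,0.107,85],[-58,-6,0,0,0,0.107,85],[-58,-6,0,0,0,0.107,85],[-58,-6,0,0,0,0.107,85]]]' 40; python3 to.py 520.5 69 300 1.652
```

```text
clock: 1.3
tool_pos: [459.9, 318.3, 353.9]
orientation: [-3.14, -0.001, 2.149]
force: [0.7, 0.5, -0.0]
opening: 85.1
clk 1.3 pos [459.9 318.3 353.9] yaw [-3.140e+00 -1.000e-03  2.149e+00] F [ 0.7  0.5 -0. ] open 85.1
tool shift [-242.   -85.3   53.8] rotvec [-0.002 -0.     0.497]
```

```bash
python3 -m jog '[[[-55,-6,0,0,0,0.107,85],[-55,-6,0,0,0,0.107,85],[-55,-8,0,0,0,0.107,85],[-50,-8,0,0,0,0.1,85],[-40,-8,0,0,0,0.08,85],[0,0,0,0,0,0,85]]]'; python3 to.py 520.5 69 200 1.652
```

```text
clock: 2.05
tool_pos: [520.3, 59.0, 353.5]
orientation: [-3.14, 0.002, 1.622]
force: [-0.5, 0.9, 0.1]
opening: 85.1
clk 2.05 pos [520.3  59.  353.5] yaw [-3.140e+00  2.000e-03  1.622e+00] F [-0.5  0.9  0.1] open 85.1
tool shift [ 10.3   0.9 153.5] rotvec [-0.002  0.002 -0.03 ]
```

```bash
python3 -m jog '[[[10,1,50,0,0,-0.03,85],[0,0,60,0,0,0,85],[0,0,60,0,0,0,85],[0,0,40,0,0,0,85],[0,0,0,0,0,0,85]]]'; python3 to.py 520.3 68.5 92 1.652
python3 - <<'E'
from h import *
t=vision.snapshot("top"); s=vision.snapshot("scene")
a=cv2.resize(t["frame"][190:310,160:300,::-1],None,fx=4,fy=4); b=cv2.resize(s["frame"][120:280,170:300,::-1],None,fx=3,fy=3)
c=np.zeros((480,560+390,3),np.uint8); c[:,:560]=a; c[:,560:]=b
cv2.imwrite("pics/pre.png",cv2.resize(c,(800,404)))
E
```

```text
clock: 2.68
tool_pos: [521.3, 73.0, 138.3]
orientation: [3.141, -0.001, 1.66]
force: [-0.2, 0.5, 1.4]
opening: 85.1
clk 2.67 pos [521.3  73.  138.3] yaw [ 3.141e+00 -1.000e-03  1.660e+00] F [-0.2  0.5  1.4] open 85.1
tool shift [-4.4 -1.4 46.3] rotvec [ 0.001 -0.001  0.008]
```

View pics/pre.png

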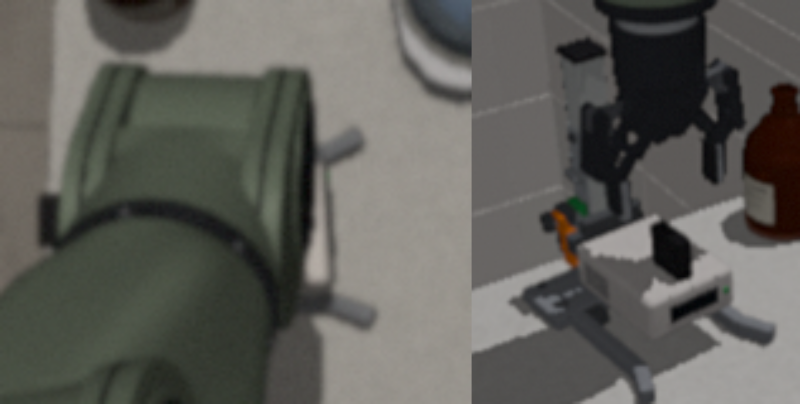

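The gripper hangs over the head with the black fin between the open fingers, and the tooth and pawl stay visible in the scene view. Next I descend and grip.

```bash
python3 -m jog '[[[-4,-1,25,0,0,0.008,85],[0,0,20,0,0,0,85],[0,0,2,0,0,0,85],[0,0,0,0,0,0,20],[0,0,0,0,0,0,5],[0,0,0,0,0,0,5],[0,0,0,0,0,0,5],[0,0,0,0,0,0,5]]]' 50; python3 to.py 520.3 68.5 92 1.652
```

```text
clock: 3.78
tool_pos: [520.1, 70.1, 102.6]
orientation: [3.138, -0.003, 1.654]
force: [16.2, 0.9, -6.7]
opening: 14.7
clk 3.77 pos [520.1  70.1 102.6] yaw [ 3.138e+00 -3.000e-03  1.654e+00] F [16.2  0.9 -6.7] open 14.7
tool shift [-1.7 -0.  10.6] rotvec [ 0.004 -0.003  0.002]
```

```bash
python3 -m jog '[[[0,0,0,0,0,0,60],[0,0,0,0,0,0,60],[0,0,0,0,0,0,60],[0,0,0,0,0,0,60]]]'; python3 to.py 520.3 68.5 92 1.652;python3 -m jog '[[[0,0,6,0,0,0,60],[0,0,0,0,0,0,60]]]';python3 to.py 520.3 68.5 92 1.652
```

```text
clock: 4.28
tool_pos: [520.6, 70.1, 103.0]
orientation: [3.137, -0.003, 1.654]
force: [0.5, -0.4, 0.2]
opening: 60.1
clk 4.28 pos [520.6  70.1 103. ] yaw [ 3.137e+00 -3.000e-03  1.654e+00] F [ 0.5 -0.4  0.2] open 60.1
tool shift [-1.7 -0.5 11. ] rotvec [ 0.005 -0.003  0.002]
clock: 4.53
tool_pos: [520.6, 70.2, 96.5]
orientation: [3.137, -0.003, 1.654]
force: [-0.9, -0.1, 1.5]
opening: 59.6
clk 4.53 pos [520.6  70.2  96.5] yaw [ 3.137e+00 -3.000e-03  1.654e+00] F [-0.9 -0.1  1.5] open 59.6
tool shift [-1.7 -0.4  4.5] rotvec [ 0.005 -0.003  0.002]
```

```bash
python3 -m jog '[[[-1,0,5,0,0,0,50],[0,0,0,0,0,0,25],[0,0,0,0,0,0,10],[0,0,0,0,0,0,5],[0,0,0,0,0,0,5]]]';python3 to.py 520.3 68.5 92 1.652
```

```text
clock: 5.15
tool_pos: [520.4, 69.1, 91.1]
orientation: [3.137, -0.003, 1.654]
force: [0.9, -0.5, -1.5]
opening: 15.1
clk 5.15 pos [520.4  69.1  91.1] yaw [ 3.137e+00 -3.000e-03  1.654e+00] F [ 0.9 -0.5 -1.5] open 15.1
tool shift [-0.5 -0.1 -0.9] rotvec [ 0.004 -0.003  0.002]
```

```bash
python3 -m jog '[[[0,0,-8,0,0,0,5],[0,0,-8,0,0,0,5],[0,0,-8,0,0,0,5],[0,0,-8,0,0,0,5],[0,0,-8,0,0,0,5],[0,0,-8,0,0,0,5],[0,0,-8,0,0,0,5],[0,0,0,0,0,0,5]]]';python3 to.py 520.3 68.5 171 1.652
```

```text
clock: 6.15
tool_pos: [520.4, 69.1, 151.4]
orientation: [3.136, -0.003, 1.654]
force: [1.7, 0.0, -4.0]
opening: 15.2
clk 6.15 pos [520.4  69.1 151.4] yaw [ 3.136e+00 -3.000e-03  1.654e+00] F [ 1.7  0.  -4. ] open 15.2
tool shift [ -0.5  -0.1 -19.6] rotvec [ 0.005 -0.003  0.002]
```

```bash
python3 - <<'E'
from h import *
s=vision.snapshot("scene"); crop(s,"lift1",170,120,310,280,4)
E
python3 -m jog '[[[0,0,-8,0,0,0,5],[0,0,-8,0,0,0,5],[0,0,-5,0,0,0,5],[0,0,0,0,0,0,5]]]';python3 to.py 520.3 68.5 171 1.652
python3 - <<'E'
from h import *
s=vision.snapshot("scene"); crop(s,"lift2",170,120,310,280,4)
E
```

```text
clock: 6.7
tool_pos: [520.4, 69.0, 173.2]
orientation: [3.137, -0.003, 1.654]
force: [2.5, 1.2, -5.3]
opening: 15.5
clk 6.7 pos [520.4  69.  173.2] yaw [ 3.137e+00 -3.000e-03  1.654e+00] F [ 2.5  1.2 -5.3] open 15.5
tool shift [-0.5 -0.2  2.2] rotvec [ 0.005 -0.003  0.002]
```

View pics/lift1.png

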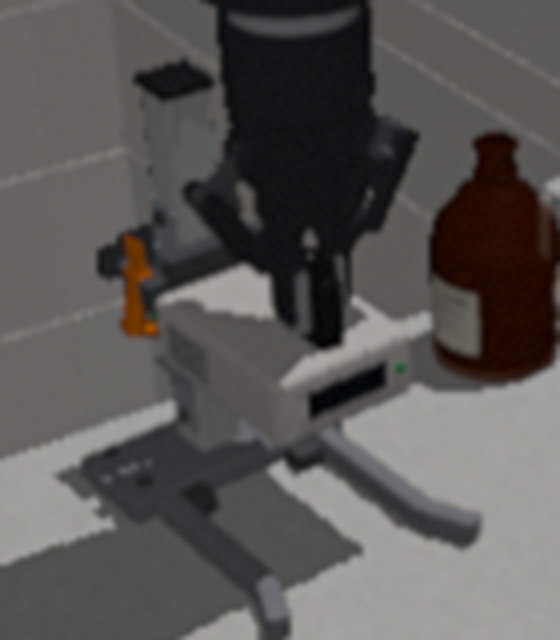

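View pics/lift2.png

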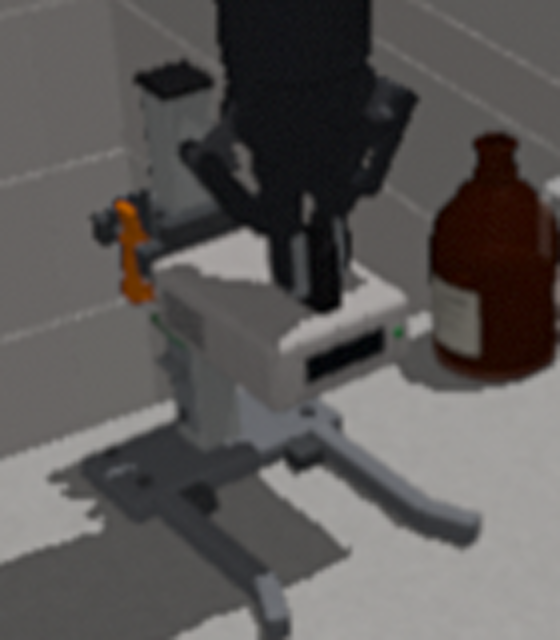

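In lift2 the orange pawl (crop 130,290) is just above the green tooth (crop 165,330). I now lower the head slowly.

```bash
for i in 1; do python3 -m jog '[[[0,0,5,0,0,0,5],[0,0,5,0,0,0,5],[0,0,0,0,0,0,5]]]';done; python3 -m jog '[[[0,0,3,0,0,0,5],[0,0,0,0,0,0,5]]]'; python3 -m jog '[[[0,0,2,0,0,0,5],[0,0,0,0,0,0,5]]]'; python3 -m jog '[[[0,0,2,0,0,0,5],[0,0,0,0,0,0,5]]]'
```

```text
clock: 7.12
tool_pos: [520.4, 69.0, 161.8]
orientation: [3.137, -0.003, 1.654]
force: [3.6, 0.9, -5.4]
opening: 14.8
clock: 7.38
tool_pos: [520.4, 69.0, 158.4]
orientation: [3.137, -0.003, 1.654]
force: [2.6, 0.3, -5.1]
opening: 15.4
clock: 7.62
tool_pos: [520.4, 69.0, 156.3]
orientation: [3.137, -0.003, 1.654]
force: [2.2, 0.2, -5.5]
opening: 15.4
clock: 7.88
tool_pos: [520.4, 69.0, 154.2]
orientation: [3.137, -0.003, 1.654]
force: [2.5, 0.3, -5.3]
opening: 15.4
```

```bash
python3 -m jog '[[[0,0,1.5,0,0,0,5],[0,0,0,0,0,0,5]]]'; python3 -m jog '[[[0,0,1.5,0,0,0,5],[0,0,0,0,0,0,5]]]'
python3 - <<'E'
from h import *
s=vision.snapshot("scene"); crop(s,"low1",170,120,310,280,4)
E
```

```text
clock: 8.12
tool_pos: [520.4, 69.0, 153.1]
orientation: [3.137, -0.003, 1.654]
force: [1.1, 0.8, 2.5]
opening: 15.1
clock: 8.38
tool_pos: [520.4, 69.0, 152.9]
orientation: [3.136, -0.004, 1.654]
force: [-1.0, 1.2, 6.2]
opening: 15.5
```

View pics/low1.png

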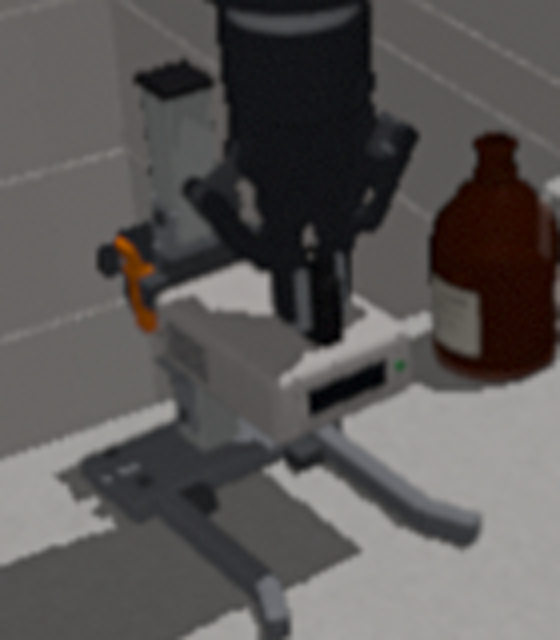

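```bash
python3 -m jog '[[[0,0,-0.5,0,0,0,5],[0,0,0,0,0,0,30],[0,0,0,0,0,0,85],[0,0,0,0,0,0,85],[0,0,0,0,0,0,85],[0,0,0,0,0,0,85]]]'; python3 -m jog '[[[0,0,-30,0,0,0,85],[0,0,-60,0,0,0,85],[0,0,-60,0,0,0,85],[0,0,-10,0,0,0,85]]]'
python3 - <<'E'
from h import *
s=vision.snapshot("scene"); crop(s,"hang",170,120,310,280,4)
E
```

```text
clock: 9.18
tool_pos: [520.2, 68.8, 153.4]
orientation: [3.136, -0.004, 1.653]
force: [-0.9, 0.3, -0.1]
opening: 84.8
clock: 9.68
tool_pos: [518.9, 67.9, 317.6]
orientation: [3.138, -0.003, 1.653]
force: [0.5, 1.1, -0.9]
opening: 85.0
```

View pics/hang.png

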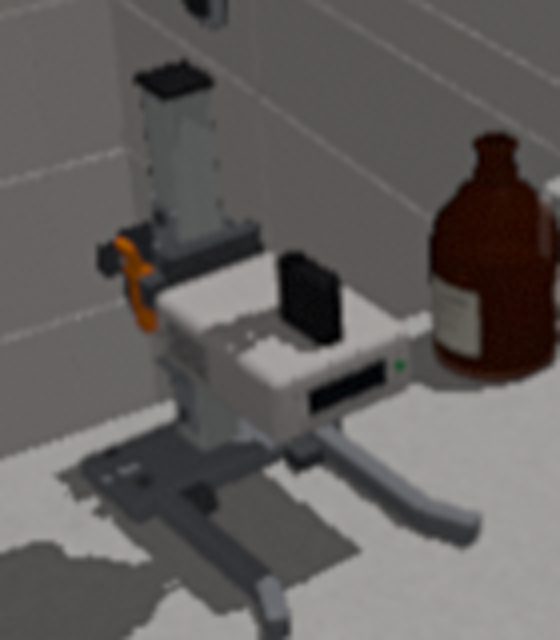

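```bash
python3 - <<'E'
from h import *
t=vision.snapshot("top"); s=vision.snapshot("scene")
for z in (250,300,350,400): print(z,plane(t,[(185,230),(252,230),(252,275)],z)[:,:2].round(0).tolist())
p=[[521,73,138+k] for k in (0,73,100,150,200,250,300)]
print(proj(s,p).round(0).tolist())
crop(t,"t1",165,190,425,310,3)
E
python3 to.py 483 -321 200 1.662
```

```text
250 [[563.0, 177.0], [565.0, 36.0], [471.0, 34.0]]
300 [[557.0, 166.0], [559.0, 30.0], [469.0, 29.0]]
350 [[552.0, 155.0], [553.0, 25.0], [467.0, 24.0]]
400 [[546.0, 144.0], [547.0, 20.0], [465.0, 19.0]]
[[247.0, 205.0], [245.0, 174.0], [245.0, 162.0], [243.0, 139.0], [242.0, 115.0], [240.0, 89.0], [239.0, 62.0]]
clk 9.82 pos [518.   68.1 313.8] yaw [-3.140e+00 -3.000e-03  1.653e+00] F [ 0.3  0.2 -0.9] open 85.2
tool shift [-385.2  -66.8  112.9] rotvec [-0.002 -0.003 -0.009]
```

View pics/t1.png

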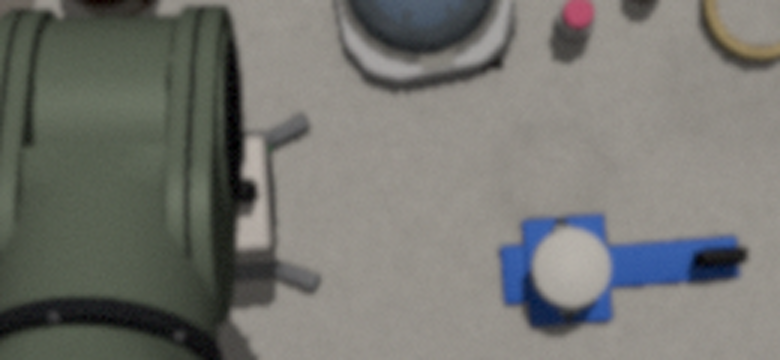

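Run:
```python
from h import *
t=vision.snapshot("top"); s=vision.snapshot("scene")
up=lambda pts,x0,y0,k:[((u+.5)/k-.5+x0,(v+.5)/k-.5+y0) for u,v in pts]
print("fin top",plane(t,up([(615,245),(748,238),(682,241)],320,245,8),55))
print("dome base",plane(t,[(276,190),(283,214),(305,218),(325,210),(335,190)],20))
print("dome scene near", plane(s,[(316,262),(340,277)],0))
sm=up([(395,432),(470,490),(410,345),(495,405)],260,280,5)
print("scene fin bot/top",plane(s,sm[:2],10),plane(s,sm[2:],55))
```

```text
fin top [[ 481.19207177 -296.88514473   55.        ]
 [ 483.63774308 -337.61478853   55.        ]
 [ 482.56954618 -317.38080546   55.        ]]
dome base [[ 693.66482106    0.96678426   20.        ]
 [ 632.8204484   -17.73320913   20.        ]
 [ 623.35663282  -72.95918434   20.        ]
 [ 644.21273822 -122.85292588   20.        ]
 [ 695.50163472 -147.62541103   20.        ]]
dome scene near [[ 629.71218357  -31.1924915     0.        ]
 [ 640.91212267 -103.6679644     0.        ]]
scene fin bot/top [[ 477.98602135 -299.49389483   10.        ]
 [ 482.88293238 -334.39595589   10.        ]] [[ 480.4454324  -300.76365395   55.        ]
 [ 486.69759774 -337.64395319   55.        ]]
```

```bash
python3 -m jog '[[[-30,-5,0,0,0,0,85],[-55,-9,0,0,0,0,85],[-55,-9,10,0,0,0,85],[-55,-10,20,0,0,0,85],[-55,-10,20,0,0,0,85],[-55,-10,20,0,0,0,85],[-40,-8,10,0,0,0,85],[0,0,0,0,0,0,85]]]'; python3 to.py 482 -319 150 1.655
```

```text
clock: 10.92
tool_pos: [480.8, -290.0, 219.0]
orientation: [-3.124, -0.008, 1.656]
force: [0.1, 0.5, -0.1]
opening: 85.0
clk 10.93 pos [ 480.8 -290.   219. ] yaw [-3.124 -0.008  1.656] F [ 0.1  0.5 -0.1] open 85.0
tool shift [-29.5  -0.   68.8] rotvec [-0.018 -0.008  0.001]
```

```bash
python3 -m jog '[[[-30,0,30,-0.018,0,0,85],[0,0,30,0,0.1,0,85],[0,0,0,0,0.1,0,85],[0,0,0,0,0,0,85]]]'; python3 to.py 482 -317.5 90 1.655
```

```text
clock: 11.42
tool_pos: [482.7, -316.8, 153.3]
orientation: [-3.139, -0.218, 1.657]
force: [-0.8, -0.6, 0.5]
opening: 85.5
clk 11.43 pos [ 482.7 -316.8  153.3] yaw [-3.139 -0.218  1.657] F [-0.8 -0.6  0.5] open 85.5
tool shift [-14.3  -0.7  61.7] rotvec [-0.002 -0.218  0.003]
```

```bash
python3 -m jog '[[[-8,0,35,0,0,0,85],[-10,0,45,0,0,0,85],[0,0,0,0,0,0,85]]]'; python3 to.py 482 -317.5 24 1.655
python3 - <<'E'
from h import *
s=vision.snapshot("scene"); crop(s,"pre2",250,250,400,400,4)
E
```

```text
clock: 11.8
tool_pos: [483.7, -314.2, 69.6]
orientation: [-3.14, -0.213, 1.661]
force: [0.3, 0.1, 1.6]
opening: 85.0
clk 11.8 pos [ 483.7 -314.2   69.6] yaw [-3.14  -0.213  1.661] F [0.3 0.1 1.6] open 85.0
tool shift [-12.7  -2.   43.9] rotvec [-0.003 -0.213  0.006]
```

View pics/pre2.png

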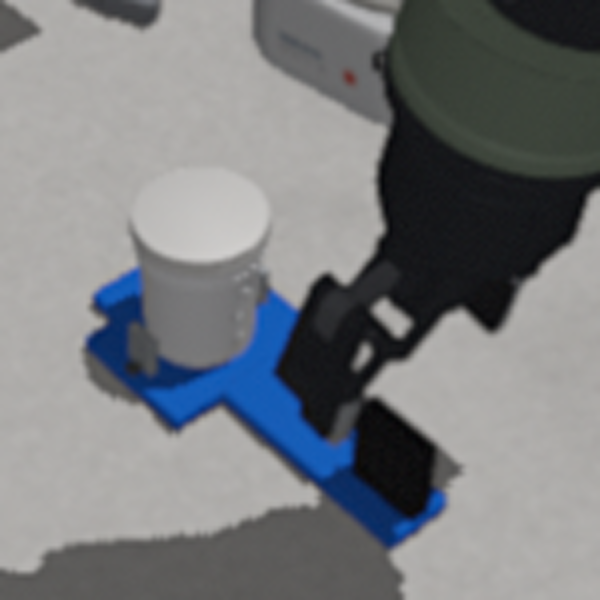

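```bash
python3 -m jog '[[[-7,-1,22,0,0,-0.003,85],[-5,-0.5,20,0,0,0,85],[0,0,0,0,0,0,85]]]'; python3 to.py 482 -317.5 24 1.655
```

```text
clock: 12.22
tool_pos: [486.1, -318.1, 31.9]
orientation: [3.136, -0.205, 1.668]
force: [-1.0, -0.8, 0.9]
opening: 85.2
clk 12.22 pos [ 486.1 -318.1   31.9] yaw [ 3.136 -0.205  1.668] F [-1.  -0.8  0.9] open 85.2
tool shift [-0.6 -4.1  7.9] rotvec [ 0.005 -0.205  0.012]
```

```bash
python3 -m jog '[[[-1,-4,8,0.004,0,0.008,70],[0,0,0,0,0,0,45],[0,0,0,0,0,0,20],[0,0,0,0,0,0,5],[0,0,0,0,0,0,5],[0,0,0,0,0,0,5]]]' 40; python3 to.py 482 -317.5 24 1.655
python3 - <<'E'
from h import *
s=vision.snapshot("scene"); crop(s,"grip2",250,250,400,400,4)
E
```

```text
clock: 12.98
tool_pos: [482.8, -318.4, 25.9]
orientation: [3.139, -0.203, 1.659]
force: [0.9, -0.3, -1.1]
opening: 13.3
clk 12.97 pos [ 482.8 -318.4   25.9] yaw [ 3.139 -0.203  1.659] F [ 0.9 -0.3 -1.1] open 13.3
tool shift [ 0.6 -0.7  2.1] rotvec [ 0.002 -0.203  0.004]
```

View pics/grip2.png

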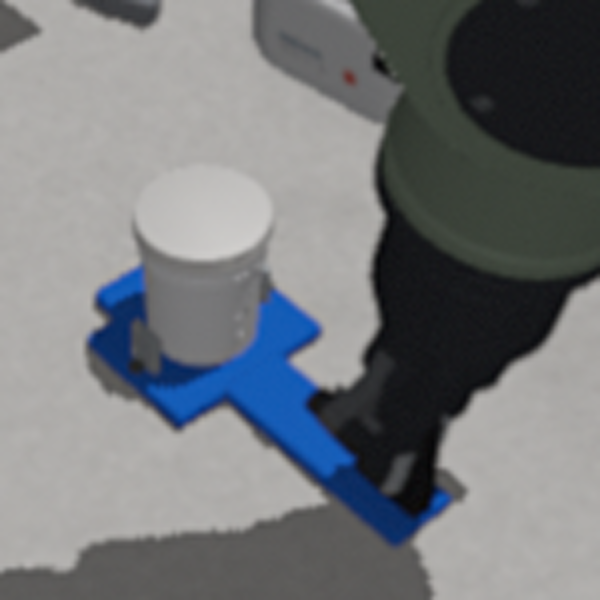

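Run:
```python
from h import *
t=vision.snapshot("top"); crop(t,"t2",165,210,425,330,3); crop(t,"t2c",320,245,420,315,8)
```

```text
(no output)
```

View pics/t2.png

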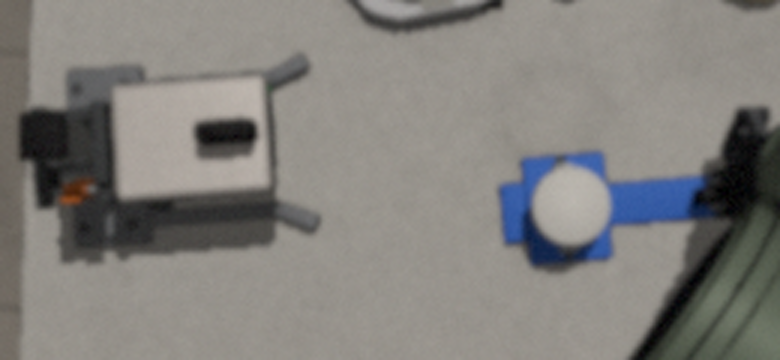

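View pics/t2c.png

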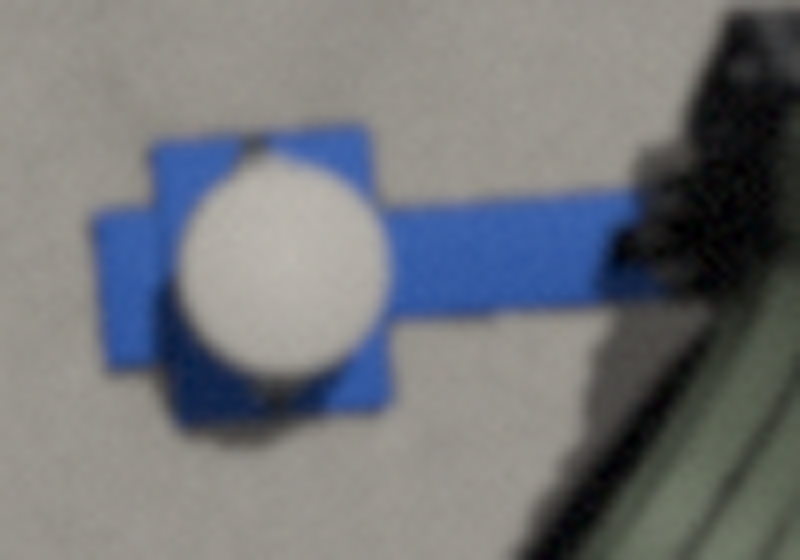

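```bash
python3 - <<'E'
from meas import *
t=vision.snapshot("top")
up=lambda pts,x0,y0,k:[((u+.5)/k-.5+x0,(v+.5)/k-.5+y0) for u,v in pts]
h=cv2.cvtColor(t["frame"],cv2.COLOR_RGB2HSV)
print("car",fit([(25,-45),(-45,-45),(-45,45),(25,45)],plane(t,up([(150,143),(368,125),(392,408),(178,428)],320,245,8),10)))
print("cup",plane(t,up([(285,266)],320,245,8),86))
print("head",fit([(50,-45),(-70,-45),(-70,45),(50,45)],plane(t,up([(112,85),(268,74),(274,187),(117,204)],165,210,3),144)))
W=plane(t,up([(305,60),(318,222)],165,210,3),18);print("flare mid",W,W.mean(0))
print("fin",plane(t,up([(196,132),(256,132)],165,210,3),185))
print("col",plane(t,up([(44,135)],165,210,3),251))
crop(t,"t3",195,215,285,295,8)
E
python3 to.py 482 -317.5 24 1.655
```

```text
car (np.float64(1.6670985225570114), array([ 471.52509088, -186.05694386]), array([[-0.34724226, -0.731702  ],
       [-0.73684165,  0.60678825],
       [ 0.55617606,  1.53215794],
       [ 0.52790786, -1.40724419]]))
cup [[ 472.87713295 -194.07334591   86.        ]]
head (np.float64(1.6622307084146672), array([517.43075008, 107.77354947]), array([[-0.21987804, -1.20597864],
       [-1.36988919, -0.56950872],
       [ 2.5264882 ,  1.28596756],
       [-0.93672097,  0.4895198 ]]))
flare mid [[593.06550938  23.37656809  18.        ]
 [458.53475779  10.07795166  18.        ]] [525.80013358  16.72725988  18.        ]
fin [[519.37182312  89.59935545 185.        ]
 [519.91519573  45.45971121 185.        ]]
col [[510.98468484 186.99717737 251.        ]]
clk 13.12 pos [ 482.8 -318.4   25.9] yaw [ 3.139 -0.203  1.659] F [ 0.1 -0.2 -0.4] open 13.8
tool shift [ 0.6 -0.8  2. ] rotvec [ 0.002 -0.203  0.004]
```

View pics/t3.png

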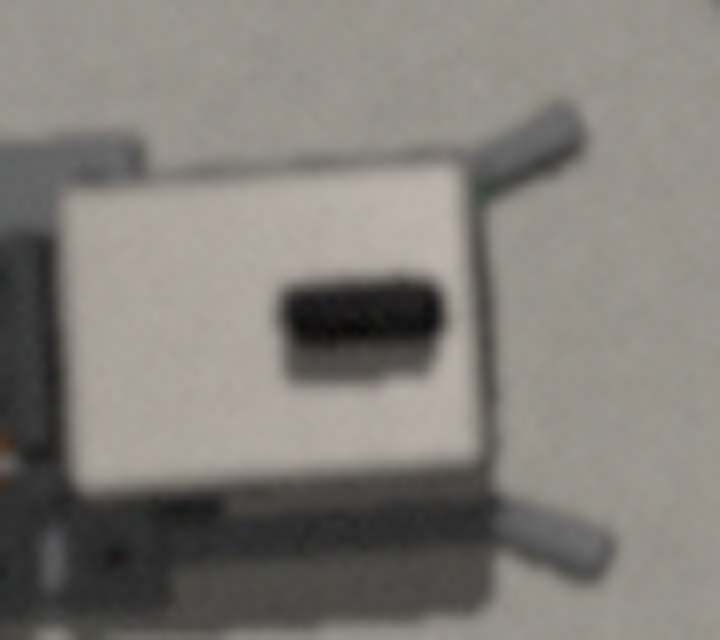

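```bash
python3 - <<'E'
E
python3 to.py 540.8 -173.6 26 1.655
```

```text
clk 13.12 pos [ 482.8 -318.4   25.9] yaw [ 3.139 -0.203  1.659] F [ 0.1 -0.2 -0.4] open 13.8
tool shift [136.3  70.5  28.1] rotvec [ 0.002 -0.203  0.004]
```

```bash
python3 -m jog '[[[8,4,1.6,0,0,0,5],[16,8,3.2,0,0,0,5],[18,9.5,3.7,0,0,0,5],[18,9.5,3.7,0,0,0,5]]]'; python3 to.py 540.8 -173.6 26 1.655
```

```text
clock: 13.62
tool_pos: [509.7, -250.7, 26.0]
orientation: [3.14, -0.203, 1.659]
force: [0.1, -1.5, -1.2]
opening: 13.6
clk 13.62 pos [ 509.7 -250.7   26. ] yaw [ 3.14  -0.203  1.659] F [ 0.1 -1.5 -1.2] open 13.6
tool shift [72.6 37.7 15. ] rotvec [ 0.002 -0.203  0.004]
```

```bash
python3 -m jog '[[[18,9.5,3.7,0,0,0,5],[18,9.5,3.7,0,0,0,5],[18,9.5,3.7,0,0,0,5],[10,5,2,0,0,0,5],[3,1,0.6,0,0,0,5],[0,0,0,0,0,0,5]]]'; python3 to.py 540.8 -173.6 26 1.655
python3 - <<'E'
from h import *
t=vision.snapshot("top"); s=vision.snapshot("scene"); crop(t,"t4",165,205,365,325,4);crop(s,"s4",180,130,380,330,3)
E
```

```text
clock: 14.38
tool_pos: [540.7, -171.0, 26.1]
orientation: [3.139, -0.204, 1.663]
force: [-0.8, 0.7, -1.8]
opening: 13.4
clk 14.38 pos [ 540.7 -171.    26.1] yaw [ 3.139 -0.204  1.663] F [-0.8  0.7 -1.8] open 13.4
tool shift [-2.6 -0.2 -0.4] rotvec [ 0.001 -0.204  0.008]
```

View pics/t4.png

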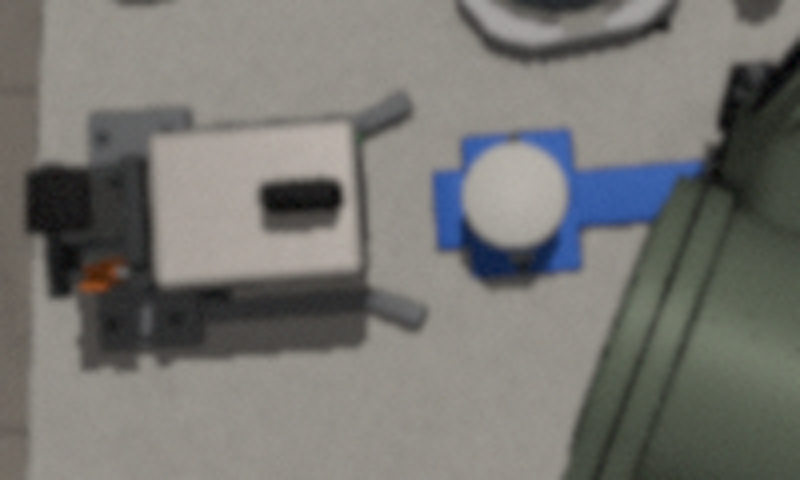

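View pics/s4.png

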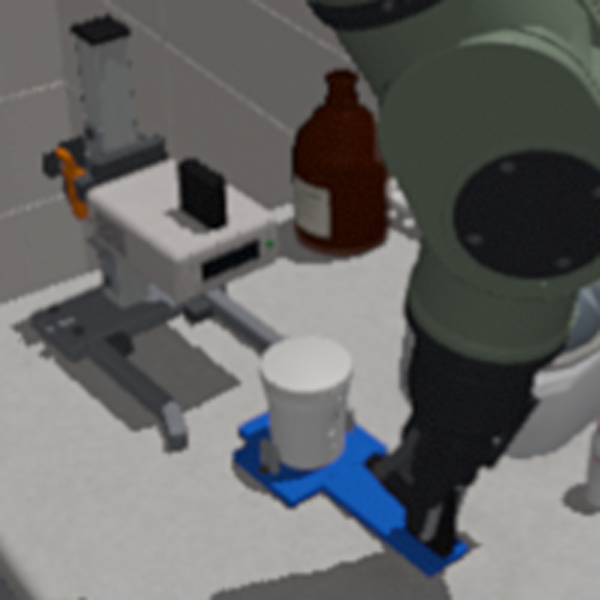

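Run:
```python
from meas import *
t=vision.snapshot("top")
up=lambda pts,x0,y0,k:[((u+.5)/k-.5+x0,(v+.5)/k-.5+y0) for u,v in pts]
th,o,r=fit([(25,-45),(-45,-45),(-45,45),(25,45),(45,-25),(45,25)],plane(t,up([(461,136),(571,129),(581,268),(470,278),(433,172),(440,250)],165,205,4),10))
print("car",th,o,r.round(1).tolist())
cup=plane(t,up([(516,195)],165,205,4),86)[0,:2];print("cup",cup)
so=np.array([517.8,108.3]);a=1.655;ex=np.array([np.cos(a),np.sin(a)]);ey=np.array([-ex[1],ex[0]])
for n,p in(("o",o),("cup",cup)): print(n,(p-so)@ex,(p-so)@ey)
W=plane(t,up([(405,98),(421,318)],165,205,4),18)[:,:2];print("flare",[((w-so)@ex,(w-so)@ey) for w in W])
```

```text
car 1.662295386747983 [529.15474876 -39.29825148] [[0.1, -0.2], [-1.1, 0.6], [1.4, 1.5], [0.8, 1.0], [-1.0, -1.1], [-0.1, -1.8]]
cup [529.25038413 -47.69582322]
o -148.030287797826 1.0991149937175988
cup -156.40614998268833 1.7100895492970485
flare [(np.float64(-89.89599970729967), np.float64(-69.30087910965968)), (np.float64(-90.85673691931058), np.float64(68.3059455792941))]
```

```bash
python3 -m jog '[[[5,1.3,1,0,0,0.007,5],[12,0,2.5,0,0,0,5],[12,0,2.5,0,0,0,5],[12,0,2.5,0,0,0,5],[0,0,0,0,0,0,5]]]'; python3 to.py 529.6 -23.4 26 1.655
```

```text
clock: 15.15
tool_pos: [538.0, -126.6, 26.2]
orientation: [3.141, -0.204, 1.654]
force: [-0.5, -0.4, -1.9]
opening: 13.3
clk 15.15 pos [ 538.  -126.6   26.2] yaw [ 3.141 -0.204  1.654] F [-0.5 -0.4 -1.9] open 13.3
tool shift [101.3   0.2  21.2] rotvec [ 0.001 -0.204 -0.001]
```

```bash
python3 -m jog '[[[10,0,2.1,0,0,0,5],[10,0,2.1,0,0,0,5],[10,0,2.1,0,0,0,5],[10,0,2.1,0,0,0,5]]]'; python3 to.py 529.6 -23.4 26 1.655
python3 - <<'E'
from h import *
t=vision.snapshot("top"); s=vision.snapshot("scene"); crop(t,"t5",165,205,365,325,4);crop(s,"s5",180,130,380,330,3)
E
```

```text
clock: 15.65
tool_pos: [534.5, -84.1, 26.1]
orientation: [3.141, -0.204, 1.653]
force: [0.5, -0.8, -2.3]
opening: 13.6
clk 15.65 pos [534.5 -84.1  26.1] yaw [ 3.141 -0.204  1.653] F [ 0.5 -0.8 -2.3] open 13.6
tool shift [59.6  0.1 12.4] rotvec [ 0.001 -0.204 -0.002]
```

View pics/s5.png

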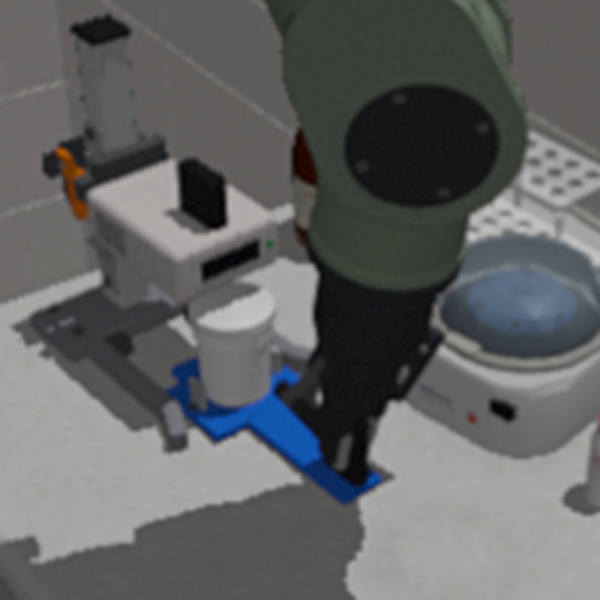

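View pics/t5.png

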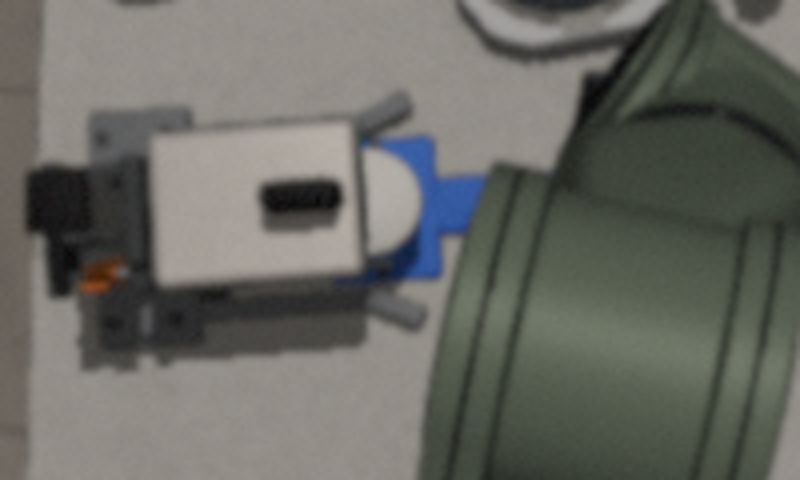

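```bash
python3 -m jog '[[[8,0,1.7,0,0,0,5],[8,0,1.7,0,0,0,5],[8,0,1.7,0,0,0,5]]]'; python3 -m jog '[[[8,0,1.7,0,0,0,5],[8,0,1.7,0,0,0,5]]]'; python3 to.py 529.6 -23.4 26 1.655
```

```text
clock: 16.12
tool_pos: [532.3, -58.2, 25.9]
orientation: [3.141, -0.204, 1.654]
force: [0.1, -2.0, -1.6]
opening: 13.8
clock: 16.38
tool_pos: [530.9, -40.7, 25.9]
orientation: [3.141, -0.204, 1.654]
force: [0.9, -1.5, -1.0]
opening: 13.4
clk 16.38 pos [530.9 -40.7  25.9] yaw [ 3.141 -0.204  1.654] F [ 0.9 -1.5 -1. ] open 13.4
tool shift [17.   0.1  3.4] rotvec [ 0.001 -0.204 -0.001]
```

```bash
python3 -m jog '[[[5,0,1,0,0,0,5],[5,0,1,0,0,0,5],[0,0,0,0,0,0,5]]]'; python3 -m jog '[[[3,0,0.6,0,0,0,5],[0,0,0,0,0,0,5]]]';python3 -m jog '[[[2,0,0.4,0,0,0,5],[0,0,0,0,0,0,5]]]'; python3 to.py 529.6 -23.4 26 1.655
```

```text
clock: 16.75
tool_pos: [529.9, -29.1, 26.0]
orientation: [3.141, -0.204, 1.655]
force: [0.3, -0.8, -2.0]
opening: 13.2
clock: 17.0
tool_pos: [529.7, -26.2, 25.9]
orientation: [3.141, -0.204, 1.654]
force: [-0.0, 0.5, -2.6]
opening: 13.3
clock: 17.25
tool_pos: [529.5, -24.2, 26.0]
orientation: [3.141, -0.204, 1.654]
force: [-0.3, -0.7, -1.7]
opening: 13.6
clk 17.25 pos [529.5 -24.2  26. ] yaw [ 3.141 -0.204  1.654] F [-0.3 -0.7 -1.7] open 13.6
tool shift [0.8 0.2 0.1] rotvec [ 0.001 -0.204 -0.001]
```

Not yet at the stop, so I push on in 1–2 mm steps until the force rises.

```bash
python3 -m jog '[[[1.5,0,0.3,0,0,0,5],[0,0,0,0,0,0,5]]]';python3 -m jog '[[[1.5,0,0.3,0,0,0,5],[0,0,0,0,0,0,5]]]'; python3 -m jog '[[[1.5,0,0.3,0,0,0,5],[0,0,0,0,0,0,5]]]'
```

```text
clock: 17.5
tool_pos: [529.3, -22.6, 26.0]
orientation: [3.141, -0.204, 1.654]
force: [-1.0, 0.6, -2.2]
opening: 13.4
clock: 17.75
tool_pos: [529.4, -22.5, 26.0]
orientation: [3.14, -0.202, 1.653]
force: [-0.2, 2.1, -0.1]
opening: 13.0
clock: 18.0
tool_pos: [529.4, -22.5, 26.1]
orientation: [3.14, -0.2, 1.652]
force: [0.1, 1.0, -0.3]
opening: 13.1
```

Run:
```python
from meas import *
s0=env.state(); print(s0["q"].round(3),s0["joint_efforts"].round(1),s0["ft_torque"].round(2))
t=vision.snapshot("top"); s=vision.snapshot("scene"); crop(t,"t6",165,205,365,325,4);crop(s,"s6",180,130,380,330,3)
```

```text
[ 0.098  0.988 -0.002  1.784 -0.467  0.445  0.608] [  0.6 -94.1   2.2 -11.   -0.3  -0.1  -0.1] [0.13 0.25 0.21]
```

View pics/s6.png

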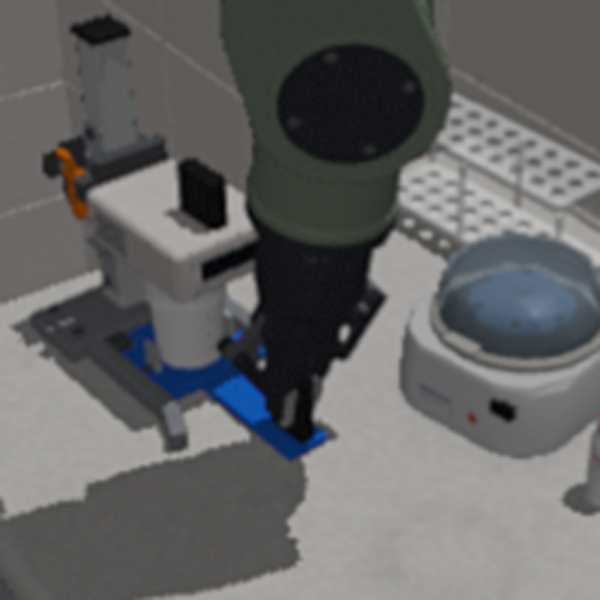

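View pics/t6.png

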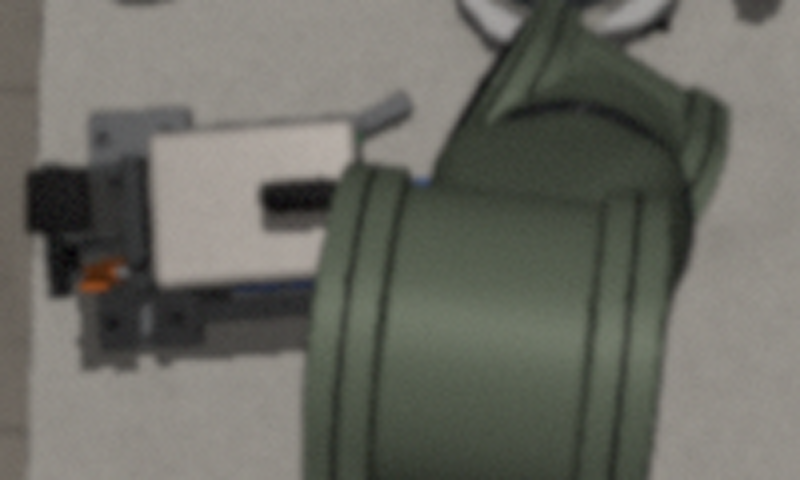

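```bash
python3 -m jog '[[[2,0,0.4,0,0,0,5]]]'; python3 -m jog '[[[3,0,0.6,0,0,0,5]]]'
```

```text
clock: 18.23
tool_pos: [529.7, -22.4, 26.1]
orientation: [3.139, -0.197, 1.65]
force: [-0.8, -21.2, 5.3]
opening: 13.3
clock: 18.35
tool_pos: [529.8, -22.4, 26.2]
orientation: [3.138, -0.192, 1.648]
force: [-2.1, -24.8, 7.8]
opening: 13.1
```

The stop pushes back with 25 N, so the carrier is home. I relax, open and retreat along the tool axis.

```bash
python3 -m jog '[[[0,0,0,0,0,0,5],[0,0,0,0,0,0,5],[0,0,0,0,0,0,30],[0,0,0,0,0,0,70],[0,0,0,0,0,0,70],[0,0,0,0,0,0,70]]]'; python3 -m jog '[[[0,0,-15,0,0,0,70],[0,0,-30,0,0,0,70],[0,0,-40,0,0,0,70],[-40,0,-30,0,0,0,70],[-50,0,0,0,0,0,70],[-55,0,-10,0,0,0,70],[-55,0,-10,0,0,0,70],[-40,0,0,0,0,0,70]]]'
python3 - <<'E'
from h import *
t=vision.snapshot("top"); s=vision.snapshot("scene"); crop(t,"t7",165,205,365,325,4);crop(s,"s7",180,130,380,330,3)
E
```

```text
clock: 19.1
tool_pos: [529.9, -21.6, 26.3]
orientation: [3.137, -0.193, 1.649]
force: [-0.3, 0.0, -0.0]
opening: 69.7
clock: 20.1
tool_pos: [550.8, -289.0, 124.7]
orientation: [3.133, -0.19, 1.654]
force: [0.8, 0.6, 0.4]
opening: 70.1
```

View pics/s7.png

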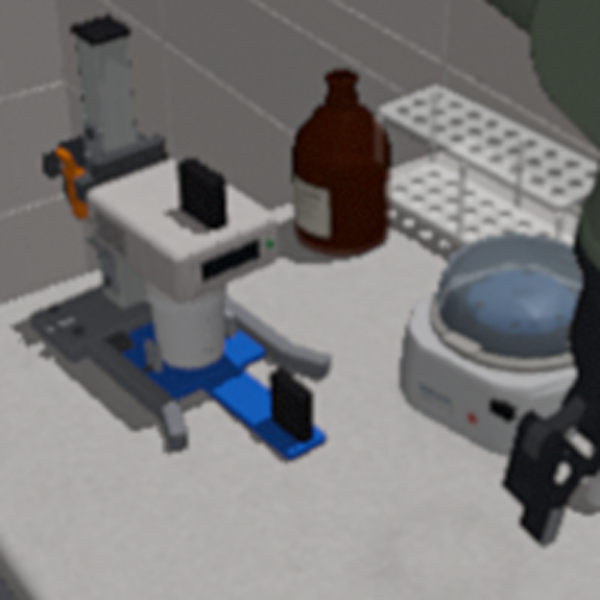

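View pics/t7.png

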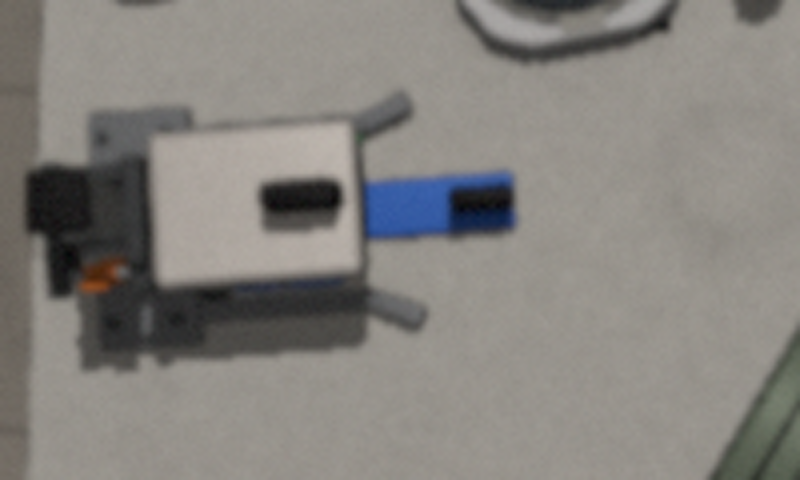

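Run:
```python
from meas import *
t=vision.snapshot("top")
up=lambda pts,x0,y0,k:[((u+.5)/k-.5+x0,(v+.5)/k-.5+y0) for u,v in pts]
so=np.array([517.8,108.3]);a=1.655;ex=np.array([np.cos(a),np.sin(a)]);ey=np.array([-ex[1],ex[0]])
for n,p,z in(("neck end",[(513,173),(515,229)],10),("neck at head",[(368,182),(370,238)],10),("fin top",[(451,200),(514,200)],55)):
    W=plane(t,up(p,165,205,4),z)[:,:2]; print(n,[((w-so)@ex).round(1) for w in W],[((w-so)@ey).round(1) for w in W])
d=cv2.absdiff(t["frame"],cv2.imread("pics/top0.png")[:,:,::-1])[150:225,340:445].max(2); print("bystander diff px",(d>40).sum())
crop(t,"t8",320,140,450,330,3)
```

```text
neck end [np.float64(-153.8), np.float64(-152.6)] [np.float64(-18.2), np.float64(17.0)]
neck at head [np.float64(-62.8), np.float64(-61.8)] [np.float64(-19.1), np.float64(16.0)]
fin top [np.float64(-116.2), np.float64(-154.3)] [np.float64(-0.5), np.float64(2.2)]
bystander diff px 793
```

View pics/t8.png

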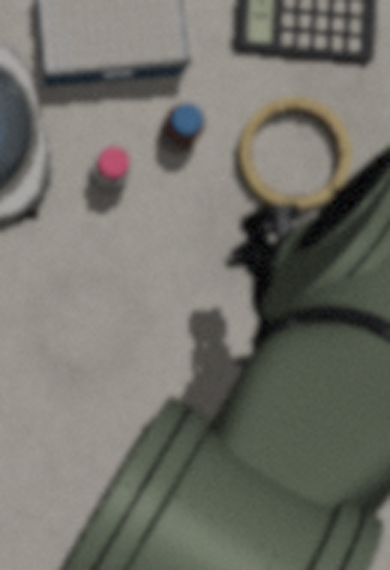

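```bash
python3 -m jog '[[[0,0,0,0,0,0,70],[0,0,0,0,0,0,70]]]'; python3 -c "
from workcell import env
print(env.close_job())"
```

```text
clock: 20.5
tool_pos: [550.7, -286.7, 125.0]
orientation: [3.134, -0.191, 1.654]
force: [-1.1, -0.5, -0.9]
opening: 70.0
the job is handed in; nothing more can be done
None
```

The sensor head hangs on the green tooth by its pawl, and the blue carrier is home against the stop. I handed the job in at 20.5 s; no verdict was reported.

- **Sensor head:** I lifted it about 82 mm and let it down. The weight came off the gripper at about 62 mm head height, which puts the green tooth near 104 mm, against 106 mm estimated from the picture. After release, and in the final pictures, the head had not dropped and the pawl looked swung in. I judged the pawl from the pictures only; its angle was not measured.
- **Carrier:** I slid it in upright, with the gripper tilted about 0.2 rad so the wrist stayed clear of the head. The stop pushed back with about 25 N before I let go. In the last top view its neck end lies at -153 mm on the stand, against -155 mm nominal. It is about 1 mm off the middle and straight within about 0.01 rad, as far as the pictures resolve.
- **Bystanders:** The vials and the tape roll show no visible movement in the last picture. My automatic image difference for that area gave 793 changed pixels. The arm and its shadow were in the area, so that check settled nothing.
- **Robot:** It stands clear with its fingers open, touching nothing.

My first grip on the head's handle was too high, because the descent fell about 11 mm short. I opened, went lower and gripped again before lifting.

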